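Stack a parts tote end for end on its twin

ROBOT

A 6-joint arm with a two-finger parallel gripper is mounted at the origin on the work surface. World frame = base frame: x ahead of the robot, y to its left, z up, the work surface at z = 0. Lengths are in mm, angles in degrees, forces in N, time in s.
With the tool pointing down it reaches from about 425 to 950 mm from the base axis. Payload 3.5 kg.
Tool frame: the origin (TCP) lies on the centre line of the jaws, within the pads' length; the fingertips stand 14 mm ahead of it and the grasp point (between the pads) lies 5 mm behind it; z points along the fingers, y is the direction in which the jaws open and shut (so a half turn about z gives the same grasp; the last joint's range is limited). The gripper opens to 85 mm and grips with 20 to 120 N. Pads are 22 mm wide; open, the fingers measure 114 mm over their backs; the gripper's body (76 mm by 85 mm) begins 54 mm behind the grasp point. The pads swing forward as they close: fully open they stand 13 mm farther back than shut.
Start: joints at [59.53, 16.404, 90.338, -0, 73.258, -8.594], TCP at [251.462, 626.397, 245.325] pointing down, gripper open.
Joint ranges: [-158.93, 158.93], [-51.34, 127.21], [12.03, 142.37], [-87.48, 267.48], [13.55, 161.25], [-162.69, 162.69]. Speed limits (degrees/s): [159.86, 159.86, 180, 180, 180, 180].

INTERFACE

Orientations are given as [roll, pitch, yaw] about the fixed x, y, z axes, in that order (R = Rz(yaw) Ry(pitch) Rx(roll)).
In Python, from workcell import env, get_image, camera_model, boxes_of, tip_of gives the robot as it stands.
- The arm moves only by the tool apply_moves, never from a script. Its argument "targets" is a list of rows, each a list of 3 entries, a list of its own where there are three numbers: the gripper command: -1 is fully open, 1 is shut, values between are in proportion, then the shift along the tool's x, y, z in m, then the turn, a rotation vector about the tool's x, y, z in rad. In form: [[claw, [tx, ty, tz], [ax, ay, az]], ...]. A call has 1 to 5 rows; each row is the pose to reach, as a shift and turn from the pose commanded when the call began, along the tool's axes at that moment; what a row does not reach only later rows make up. A row lasts 1/10 s, in which the tool goes at most 50 mm and 8.59 degrees, less where a joint would pass 70% of its speed; a pose out of reach is approached as far as the arm can. A call with a gripper value outside its range is refused whole. The fingers move at their own pace and stop on an object; "force" is the grip in N (left out, the last holds). Time passes only in rows, so rows that repeat a pose let the fingers close. It gives the time, the measured TCP pose, the force and the opening at its end, in the units of the state.
- env.state(): the state, without advancing time (a new reading comes with each control period).
- get_image(name): name is "side" or "top"; returns the picture (400x640x3 uint8, red, green, blue); there is no depth.
- camera_model(name): a dict with "fovy" (degrees; the focal length in pixels is half the picture's height over the tangent of half this angle, whatever the lens; pixels are square), "cx", "cy" (the principal point, pixels), "cam_to_world" (4x4, takes a point from camera to world coordinates). Camera axes: x right, y down, z forward; pixel columns grow to the right and rows downward; lengths in mm; the calibration is good to about 2 mm. A picture is of the moment at which its call begins. camera_model takes no time and is no camera call.
- env.job_done(): hands the job in, once; it reports no verdict.
Trained networks look in the newest picture that a camera, given by its name, has taken for a name from the list of things; names that differ only in an ending like _2 or _b are one class to them, and where a whole thing is asked for, a point or a joint stands for the part that bears it (a point fixed in the world has none). Each returns a list of dicts, best first, with "confidence" (0 to 1); they miss things now and then, are a little off and sometimes report something else, mostly with a low value. They report only what shows in the picture. A call takes as long as a camera call. They do not tell look-alikes from the thing itself.
- boxes_of(label, camera): "box" ([left, top, right, bottom] in pixels, round what is visible of it).
- tip_of(label, camera): "xy" ([column, row] in pixels: a listed point, or the origin of a listed thing).
The state is a dict: "time_s": time; "joint_positions": joint angles; "dq": joint speeds; "tau": joint torques, N m; "eef_pos": TCP position; "tcp_rot": TCP orientation; "force": force on the tool from outside, world axes, zero at the start; "moment": the same for the moment, N m; "opening": opening from 0.0 (shut) to 1.0 (fully open).
Only numpy, scipy, OpenCV 4.12 (cv2) and the standard library are available. Lean on these libraries where they do the work, as an engineer would, in place of code of your own. Each camera call takes 0.05 s, during which the arm holds its last target.

TASK

Two identical small grey totes with posts inside hold ring blanks at the jeweller's bench: pick up the one standing on the bare bench and stack it on its twin on the white tile, turned end for end so that its single-post end comes over the twin's two-post end and it sits level on the posts, locked inside the rim, instead of nesting down onto the blanks. Set it down rather than drop it, let go, and leave the twin and the larger plain bin where they are.

Things in the scene. Friction and masses are not known exactly. Their poses are not given: they have to be found in the camera images.
- tote: Grey tote to move, on the bare bench: 110 (x) x 68 (y) x 60 mm high, 0.12 to 0.23 kg; origin at centre of underside, z up. Upper part, z 28 to 60: upright 4 mm walls; grip it across the 68 mm width. Foot below: 84 x 44. Inside, two corner posts at the +x end, one middle post at the -x end, tops at z 50. Its +x starts within 35 degrees of the twin's. Ring blanks are fixed to its floor.
- tote_two_post_end (a point): Point on the tote to move, at rim height (z 60 mm), in the middle of its two-post end, 55 mm along its +x from its axis.
- base_tote: Identical twin, same origin and axes, loose, 0.28 to 0.46 kg, on a fixed white tile 150 x 120 x 10 mm. A tote turned 180 degrees rests with its foot on the three post tops, inside the rim, its origin 50 mm above this one; play 9 mm along x, 8 mm along y. Set the same way round it sinks to 32 mm.
- plain_bin: Bystander to leave alone: plain grey open bin without posts or foot, 140 (x) x 84 (y) x 50 mm high, origin at centre of underside, loose on the bench between the totes.
There are look-alikes about, which are no part of the job. What is shaped like the tote but blue, purple or turquoise is not meant.

How it is judged:
By the outcome, as a careful person would: the job done as asked, in the order asked, and still so for the second after the job is handed in, with the robot touching nothing.
It also fails if it takes over 35 s, if anything falls off the work surface, if the arm or the gripper's body presses on something with over 40 N, if the wrist force passes 120 N, or if a joint passes its speed limit or range.

## Working session

There is one attempt and no reset: what is moved stays moved. The work goes in short steps, Python scripts to look and compute and a tool call to move; the robot and the scene stay as the last step left them, time stands still between calls to the robot, and variables do not carry over. Pictures are saved under pics/ and viewed, and the job is handed in when it is done.

Besides the shell and the picture viewer there is one more tool, called after ">>>" as name(argument=value, ...), one argument or row to a line, values as JSON. apply_moves: Moves the arm, as the interface text tells. Its arguments: {"type":"object","properties":{"targets":{"type":"array"},"force":{"type":"number"}},"required":["targets"]}

```bash
mkdir -p pics; ls; python3 - <<'E'
from workcell import env,get_image,camera_model,boxes_of,tip_of
import cv2,numpy as np
print(env.state())
for n in("side","top"):
    im=get_image(n); cv2.imwrite(f"pics/{n}0.png",im[...,::-1]); m=camera_model(n); print(n,m)
    for l in("tote","base_tote","plain_bin"): print(l,boxes_of(l,n),tip_of(l,n))
    print(tip_of("tote_two_post_end",n))
print(env.state()["time_s"])
E
```

```text
pics
{'time_s': 0.0, 'joint_positions': array([ 5.95283213e+01,  1.64547094e+01,  9.04237589e+01,  1.09723250e-03,
        7.32566900e+01, -8.59346779e+00]), 'dq': array([-0.00987676, -0.02060349, -0.01693935,  0.01261076,  0.01034051,
       -0.04229746]), 'tau': array([-8.31478301e-04, -4.05958486e+01, -2.92638713e+01, -9.15791679e-05,
        5.59799111e-03,  1.69605164e-05]), 'eef_pos': array([251.16761843, 625.85857918, 243.92337196]), 'tcp_rot': array([-1.79866516e+02, -2.12338558e-02,  1.58121447e+02]), 'force': array([ 1.09930783, -0.29855269, -0.00656255]), 'moment': array([ 0.00017299,  0.05376491, -0.05301466]), 'opening': 0.9973567708526455}
side {'fovy': 55.43549309085256, 'cx': 310.39675306025504, 'cy': 204.43948401736077, 'cam_to_world': array([[ 8.67100399e-01, -3.05199353e-01,  3.93688014e-01,
         1.57785481e+02],
       [-4.98066393e-01, -5.44152741e-01,  6.75150104e-01,
        -5.17609815e+02],
       [ 8.17103701e-03, -7.81505694e-01, -6.23844600e-01,
         6.35630163e+02],
       [ 0.00000000e+00,  0.00000000e+00,  0.00000000e+00,
         1.00000000e+00
[... 1604 characters left out ...]
01.7], 'confidence': 0.6}] [{'xy': [287.8, 140.2], 'confidence': 0.9}, {'xy': [273.6, 188.5], 'confidence': 0.81}, {'xy': [253.8, 238.5], 'confidence': 0.67}, {'xy': [317.6, 265.6], 'confidence': 0.67}, {'xy': [197.3, 259.3], 'confidence': 0.6}]
base_tote [{'box': [396.3, 177.9, 443.5, 205.4], 'confidence': 0.82}] [{'xy': [415.5, 192.8], 'confidence': 0.89}]
plain_bin [{'box': [333.7, 173.4, 364.4, 225.5], 'confidence': 0.76}] [{'xy': [349.3, 199.7], 'confidence': 0.75}]
[{'xy': [246.7, 186.3], 'confidence': 0.97}, {'xy': [262.8, 127.6], 'confidence': 0.85}, {'xy': [254.3, 253.6], 'confidence': 0.83}, {'xy': [186.5, 239.5], 'confidence': 0.83}, {'xy': [335.5, 280.1], 'confidence': 0.82}]
0.8
```

View pics/side0.png

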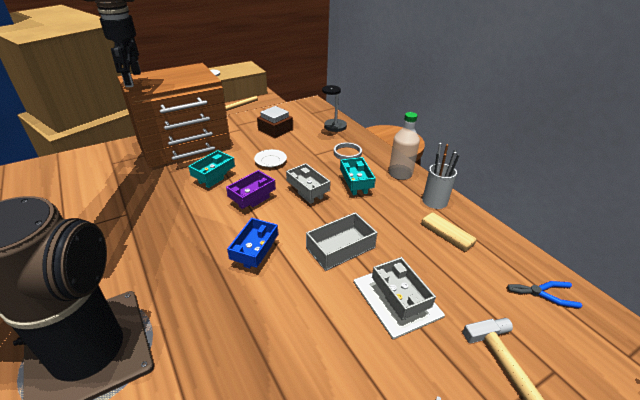

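View pics/top0.png

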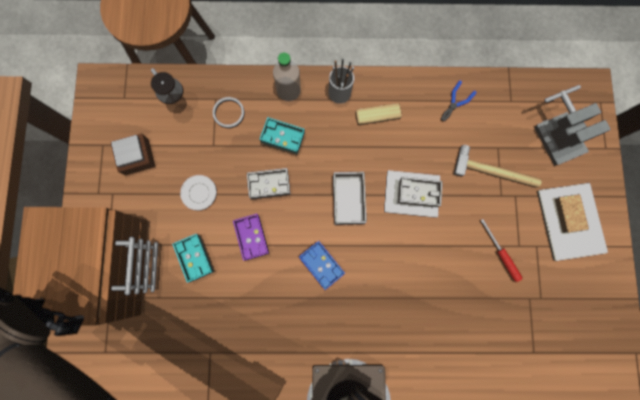

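```bash
python3 - <<'E'
import cv2,numpy as np
a=cv2.imread("pics/top0.png");b=cv2.imread("pics/side0.png")
A=cv2.resize(a[105:300,160:460],None,fx=2.6,fy=2.6,interpolation=cv2.INTER_CUBIC);cv2.imwrite("pics/topc.png",A)
B=cv2.resize(b[140:330,180:450],None,fx=2.9,fy=2.9,interpolation=cv2.INTER_CUBIC);cv2.imwrite("pics/sidec.png",B)
E
```

```text
(no output)
```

View pics/topc.png

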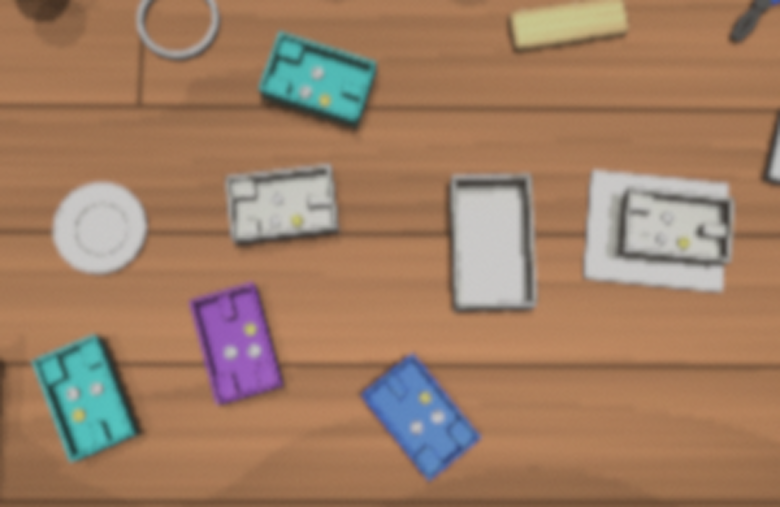

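View pics/sidec.png

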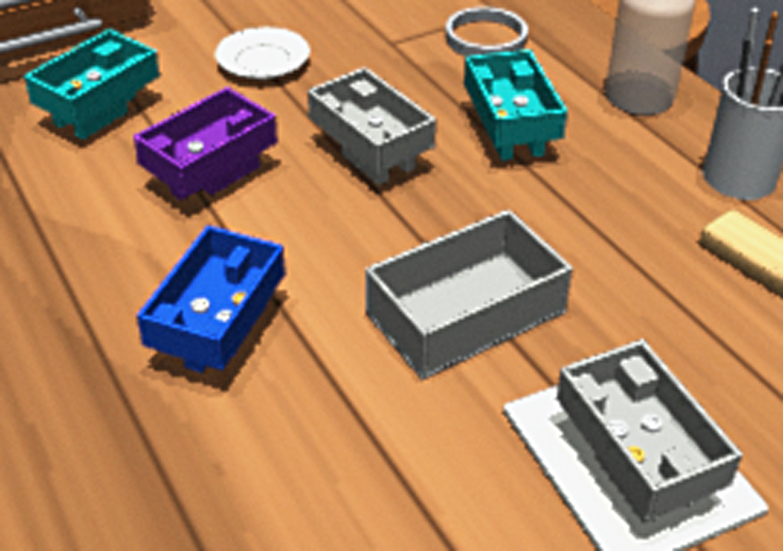

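Things that could be taken for the tote (top view): teal (283,136), grey with posts (269,185), purple (251,238), teal (193,259), blue (321,265), the plain bin (349,199) without posts, and the twin on the tile (418,192). I choose the grey one on the bare bench: (269,185) in top, (308,184) in side. Next is a close crop of it and the twin.

```bash
python3 - <<'E'
import cv2,numpy as np
a=cv2.imread("pics/top0.png");b=cv2.imread("pics/side0.png")
f=lambda im,x,y,w=80,h=60:cv2.resize(im[y-h//2:y+h//2,x-w//2:x+w//2],(400,300),interpolation=cv2.INTER_CUBIC)
cv2.imwrite("pics/close.png",np.vstack([np.hstack([f(a,269,185),f(a,415,192)]),np.hstack([f(b,308,184),f(b,405,290,100,75)])]))
E
```

```text
(no output)
```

View pics/close.png

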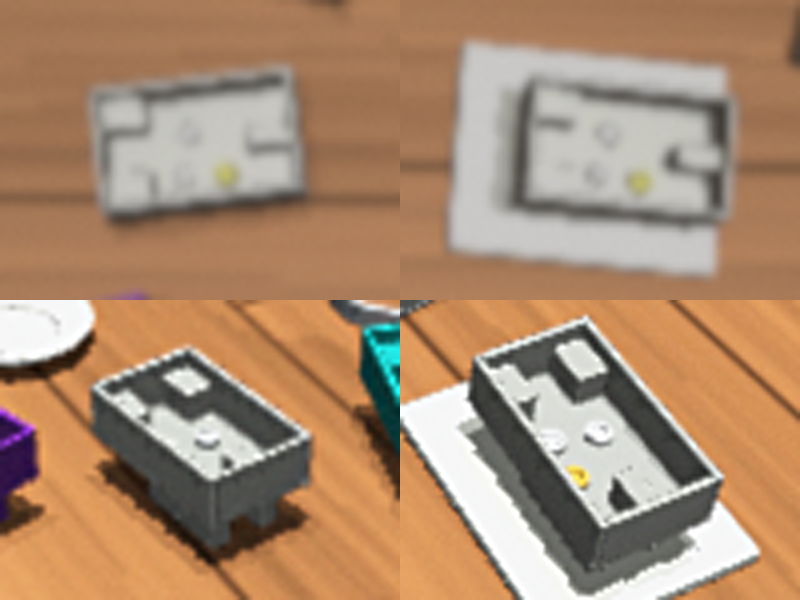

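```bash
cat > h.py <<'E'
import numpy as np,cv2
from scipy.optimize import least_squares
from workcell import env,get_image,camera_model,boxes_of,tip_of
CM={n:camera_model(n) for n in("side","top")}
def proj(n,P):
    m=CM[n];T=np.linalg.inv(m["cam_to_world"]);P=np.atleast_2d(P)
    q=P@T[:3,:3].T+T[:3,3];f=200/np.tan(np.radians(m["fovy"]/2))
    return np.c_[f*q[:,0]/q[:,2]+m["cx"],f*q[:,1]/q[:,2]+m["cy"]]
def R(a):
    a=np.radians(a);return np.array([[np.cos(a),-np.sin(a),0],[np.sin(a),np.cos(a),0],[0,0,1]])
def pts(x,y,z,yaw,L): return np.asarray(L,float)@R(yaw).T+[x,y,z]
def rim(dx=55,dy=34,z=60): return [[dx,dy,z],[dx,-dy,z],[-dx,-dy,z],[-dx,dy,z]]
def overlay(im,n,pose,s,x0,y0,w,h):
    v=cv2.resize(im[y0:y0+h,x0:x0+w],None,fx=s,fy=s,interpolation=cv2.INTER_CUBIC)[...,::-1].copy()
    for r,c in((rim(),(0,0,255)),(rim(51,30),(0,255,0)),(rim(z=28),(255,0,0)),(rim(42,22,0),(255,0,255))):
        p=proj(n,pts(*pose,r)); p=((p+.5-[x0,y0])*s-.5)
        cv2.polylines(v,[np.round(p*16).astype(np.int32)],True,c,1,cv2.LINE_AA,4)
    return v
E
python3 - <<'E'
from h import *
P={}
def c(l,o,s,off): return [((np.array(q)-off+.5)/s-.5)+o for q in l]
# order: +x+y, +x-y,-x-y,-x+y ; +x ~ world +y (left in top), tote +y ~ world -x (down in top)
tt=c([(106,215),(92,88),(292,66),(304,194)],(229,155),5,(0,0))
bt=c([(518,208),(530,74),(738,94),(728,218)],(375,162),5,(400,0))
ts=c([(92,385),(188,347),(312,436),(214,480)],(268,154),5,(0,300))
bs=c([(472,360),(586,317),(722,478),(602,522)],(355,253),4,(400,300))
import cv2
a=cv2.imread("pics/top0.png")[...,::-1];b=cv2.imread("pics/side0.png")[...,::-1]
out=[]
for nm,t,s,z in(("tote",tt,ts,0),("base",bt,bs,10)):
    for use in("both","top","side"):
        f=lambda p:np.concatenate([(proj(n,pts(p[0],p[1],z,p[2],rim()))-o).ravel() for n,o in(("top",t),("side",s)) if use in("both",n)])
        r=least_squares(f,[600,200,90]);print(nm,use,r.x.round(1),r.fun.round(1))
        if use=="both":
            for n,im,s_,o in (("top",a,5,t),("side",b,5,s)):
                m=np.mean(o,0).astype(int);out.append(overlay(im,n,(r.x[0],r.x[1],z,r.x[2]),s_,m[0]-40,m[1]-25,80,60))
cv2.imwrite("pics/ov0.png",np.vstack([np.hstack(out[:2]),np.hstack(out[2:])]))
E
```

```text
tote both [575.1 216.2  97.2] [-0.5 -0.6 -0.1  0.3  0.4 -0.   0.7 -1.2 -0.8  0.1  0.1 -0.2  0.2  0.1
 -0.9  0.4]
tote top [574.1 216.5  96.7] [-0.8 -0.3 -0.1  0.5  0.4  0.5  0.5 -0.7]
tote side [576.3 216.4  97.7] [-0.5  0.1  0.2 -0.4  0.6 -0.2 -0.3  0.3]
base both [ 551.6 -193.6   84.7] [ 1.8 -1.8  1.   0.2  0.1  0.1  0.9  0.2 -0.8 -1.2 -0.8 -0.7  0.1 -1.
 -0.6  0.7]
base top [ 550.7 -191.    85.2] [ 0.9 -1.3 -0.1  0.7 -0.9  0.2  0.1  0.3]
base side [ 551.7 -195.    84.3] [-0.3 -0.9 -0.1 -0.3  0.6 -0.3 -0.3  1.2]
```

View pics/ov0.png

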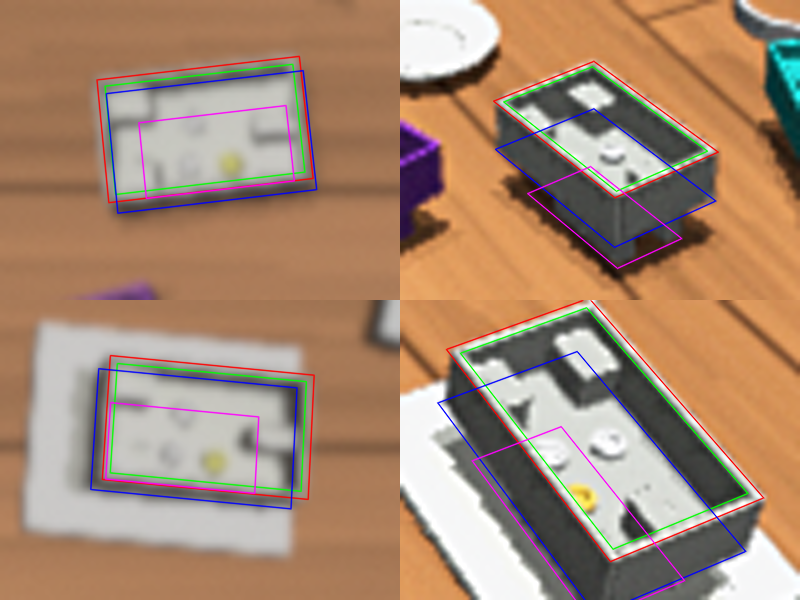

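```bash
python3 - <<'E'
from h import *
def un(n,u,v,z):
    m=CM[n];f=200/np.tan(np.radians(m["fovy"]/2));d=m["cam_to_world"][:3,:3]@[(u-m["cx"])/f,(v-m["cy"])/f,1];o=m["cam_to_world"][:3,3]
    return (o+d*(z-o[2])/d[2]).round()
print(proj("top",[[251,626,245]]),proj("side",[[251,626,245]]))
for q in((228,148),(148,165)):print(un("side",*q,0))
for z in(0,100,150,200,250):print(z,un("side",222,68,z),un("side",128,88,z),"top",un("top",112,208,z),un("top",108,325,z))
E
```

```text
[[ 61.3983957  312.02150673]] [[132.46975444  79.49406998]]
[471. 559.   0.]
[222. 581.   0.]
0 [ 713. 1295.    0.] [ 275. 1249.    0.] top [512. 658.   0.] [196. 642.   0.]
100 [ 625. 1010.  100.] [256. 971. 100.] top [497. 610. 100.] [208. 594. 100.]
150 [582. 868. 150.] [247. 832. 150.] top [489. 585. 150.] [214. 571. 150.]
200 [538. 725. 200.] [238. 693. 200.] top [481. 561. 200.] [219. 547. 200.]
250 [494. 582. 250.] [229. 554. 250.] top [474. 536. 250.] [225. 523. 250.]
```

```bash
cat >> h.py <<'E'
def plan(cur,tgt):  # (x,y,z,yaw) tool-down ; prints shift in tool axes (m) and turn about tool z (rad)
    c=np.radians(cur[3]);d=np.subtract(tgt[:3],cur[:3])/1000
    X=np.array([np.cos(c),np.sin(c),0]);Y=np.array([np.sin(c),-np.cos(c),0])
    return np.round([d@X,d@Y,-d[2]],4),round(-np.radians(tgt[3]-cur[3]),4)
E
python3 - <<'E'
from h import *
s=(251.46,626.4,345,158.12);g=(576,216.4,250,269.1)
L=lambda k:tuple(np.array(s)+(np.array(g)-s)*k)
print(plan((*s[:2],245.3,s[3]),s))
for i in range(0,14,1):
    b=[0,3,8,13]
    st=max(x for x in b if x<=i); print(st,i+1,plan(L(st/14),L((i+1)/14)))
E
```

```text
(array([ 0.    ,  0.    , -0.0997]), np.float64(-0.0))
0 1 (array([-0.0324, -0.0185,  0.0068]), np.float64(-0.1384))
0 2 (array([-0.0649, -0.0371,  0.0136]), np.float64(-0.2767))
0 3 (array([-0.0973, -0.0556,  0.0204]), np.float64(-0.4151))
3 4 (array([-0.0222, -0.03  ,  0.0068]), np.float64(-0.1384))
3 5 (array([-0.0444, -0.0601,  0.0136]), np.float64(-0.2767))
3 6 (array([-0.0666, -0.0901,  0.0204]), np.float64(-0.4151))
3 7 (array([-0.0888, -0.1202,  0.0271]), np.float64(-0.5534))
3 8 (array([-0.111 , -0.1502,  0.0339]), np.float64(-0.6918))
8 9 (array([ 0.0021, -0.0373,  0.0068]), np.float64(-0.1384))
8 10 (array([ 0.0041, -0.0746,  0.0136]), np.float64(-0.2767))
8 11 (array([ 0.0062, -0.1119,  0.0204]), np.float64(-0.4151))
8 12 (array([ 0.0083, -0.1492,  0.0271]), np.float64(-0.5534))
8 13 (array([ 0.0103, -0.1865,  0.0339]), np.float64(-0.6918))
13 14 (array([ 0.0254, -0.0274,  0.0068]), np.float64(-0.1384))
```

>>> apply_moves(
  targets=[
    [-1,[0,0,-0.05],[0,0,0]],
    [-1,[0,0,-0.1],[0,0,0]],
    [-1,[-0.032,-0.018,-0.093],[0,0,-0.138]],
    [-1,[-0.065,-0.037,-0.086],[0,0,-0.277]],
    [-1,[-0.097,-0.056,-0.08],[0,0,-0.415]],
  ],
)

```text
time_s: 1.3
eef_pos: [321.1, 537.5, 325.8]
tcp_rot: [180.0, 0.1, -177.7]
force: [0.7, 0.1, 0.4]
opening: 0.999
```

>>> apply_moves(
  targets=[
    [-1,[-0.022,-0.03,0.007],[0,0,-0.138]],
    [-1,[-0.044,-0.06,0.014],[0,0,-0.277]],
    [-1,[-0.067,-0.09,0.02],[0,0,-0.415]],
    [-1,[-0.089,-0.12,0.027],[0,0,-0.553]],
    [-1,[-0.111,-0.15,0.034],[0,0,-0.692]],
  ],
)

```text
time_s: 1.8
eef_pos: [437.3, 390.8, 291.4]
tcp_rot: [-180.0, 0.0, -138.1]
force: [1.1, 0.2, -0.0]
opening: 1.002
```

>>> apply_moves(
  targets=[
    [-1,[0.002,-0.037,0.007],[0,0,-0.138]],
    [-1,[0.004,-0.075,0.014],[0,0,-0.277]],
    [-1,[0.006,-0.112,0.02],[0,0,-0.415]],
    [-1,[0.008,-0.149,0.027],[0,0,-0.553]],
    [-1,[0.01,-0.187,0.034],[0,0,-0.692]],
  ],
)

```text
time_s: 2.3
eef_pos: [553.9, 244.3, 257.4]
tcp_rot: [-180.0, 0.0, -98.5]
force: [-0.3, -0.5, 0.3]
opening: 1.002
```

```bash
python3 - <<'E'
from h import *
s=env.state();print(s["joint_positions"].round(1),s["eef_pos"].round(1),s["tcp_rot"].round(1))
c=(*s["eef_pos"],261.2);print(plan(c,(576,216.4,140,269)))
E
```

```text
[  14.2    7.2   99.8    0.    73.  -157.3] [553.9 244.3 257.4] [-180.     0.   -98.5]
(array([ 0.0241, -0.0261,  0.1174]), np.float64(-0.1361))
```

The shoulder has a lateral offset of about 101 mm, so the other half-turn (tool yaw 97.5 at the pick, −95.5 at the place) is the one that keeps joint 6 in range. Turning back.

>>> apply_moves(
  targets=[
    [-1,[0.012,-0.013,0.01],[0,0,0.143]],
    [-1,[0.024,-0.026,0.02],[0,0,0.286]],
    [-1,[0.024,-0.026,0.03],[0,0,0.429]],
    [-1,[0.024,-0.026,0.04],[0,0,0.571]],
    [-1,[0.024,-0.026,0.05],[0,0,0.714]],
  ],
)

```text
time_s: 2.8
eef_pos: [575.3, 217.5, 207.0]
tcp_rot: [-180.0, 0.0, -140.1]
force: [0.0, -0.3, 0.3]
opening: 1.002
```

>>> apply_moves(
  targets=[
    [-1,[0,0,0],[0,0,0.143]],
    [-1,[0,0,0],[0,0,0.286]],
    [-1,[0,0,0],[0,0,0.429]],
    [-1,[0,0,0],[0,0,0.571]],
    [-1,[0,0,0],[0,0,0.714]],
  ],
)

```text
time_s: 3.3
eef_pos: [575.1, 217.8, 207.4]
tcp_rot: [180.0, 0.0, 179.0]
force: [0.2, 0.7, -0.1]
opening: 0.999
```

>>> apply_moves(
  targets=[
    [-1,[0,0,0],[0,0,0.143]],
    [-1,[0,0,0],[0,0,0.286]],
    [-1,[0,0,0],[0,0,0.429]],
    [-1,[0,0,0],[0,0,0.571]],
    [-1,[0,0,0],[0,0,0.714]],
  ],
)

```text
time_s: 3.8
eef_pos: [575.1, 217.8, 207.4]
tcp_rot: [180.0, 0.0, 138.1]
force: [0.3, 0.2, 0.8]
opening: 0.996
```

>>> apply_moves(
  targets=[
    [-1,[0,0,0.02],[0,0,0.143]],
    [-1,[0,0,0.04],[0,0,0.286]],
    [-1,[0,0,0.06],[0,0,0.429]],
    [-1,[0,0,0.065],[0,0,0.571]],
    [-1,[0,0,0.065],[0,0,0.714]],
  ],
)

```text
time_s: 4.3
eef_pos: [574.1, 217.6, 140.5]
tcp_rot: [-179.8, 0.0, 97.2]
force: [-0.3, -0.2, -0.1]
opening: 0.999
```

```bash
python3 - <<'E'
from h import *
s=env.state();print(s["time_s"],s["joint_positions"].round(1),s["eef_pos"].round(1),s["tcp_rot"].round(1))
y=s["tcp_rot"][2];c=(*s["eef_pos"],y);print(plan(c,(576,216.4,38,97.5)))
im=get_image("side");cv2.imwrite("pics/s1.png",cv2.resize(im[100:250,200:400],None,fx=4,fy=4)[...,::-1])
E
```

```text
4.3 [ 11.3  14.9 103.8  -0.   61.5   4.1] [574.1 217.6 140.5] [-179.8    0.    97.2]
(array([-0.0014,  0.0017,  0.1025]), np.float64(-0.0048))
```

View pics/s1.png

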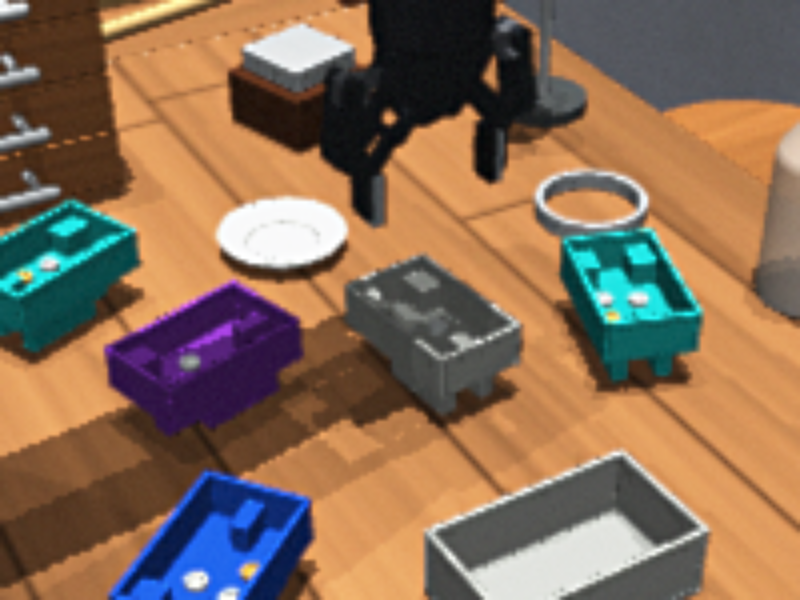

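The jaws (fingertips near crop (370,215) and (490,175)) straddle the grey tote's width. Nothing touches, and the plain bin is clear. Descending.

>>> apply_moves(
  targets=[
    [-1,[-0.001,0.002,0.03],[0,0,-0.005]],
    [-1,[-0.001,0.002,0.055],[0,0,-0.005]],
    [-1,[-0.001,0.002,0.08],[0,0,-0.005]],
    [-1,[-0.001,0.002,0.095],[0,0,-0.005]],
    [-1,[-0.001,0.002,0.101],[0,0,-0.005]],
  ],
)

```text
time_s: 4.85
eef_pos: [576.3, 216.8, 39.6]
tcp_rot: [-179.8, 0.0, 97.9]
force: [-0.0, -0.7, -0.1]
opening: 0.999
```

>>> apply_moves(
  targets=[
    [0.3,[0,0,0],[0,0,0]],
    [0.6,[0,0,0],[0,0,0]],
    [1,[0,0,0],[0,0,0]],
    [1,[0,0,0],[0,0,0]],
    [1,[0,0,0],[0,0,0]],
  ],
  force=40,
)

```text
time_s: 5.35
eef_pos: [577.6, 217.2, 42.0]
tcp_rot: [179.9, -0.0, 97.9]
force: [-0.1, -0.1, 0.5]
opening: 0.785
```

```bash
python3 - <<'E'
from h import *
s=env.state();print(s["time_s"],s["joint_positions"].round(1),s["eef_pos"].round(1),s["tcp_rot"].round(1),s["opening"],s["force"])
im=get_image("side");cv2.imwrite("pics/s2.png",cv2.resize(im[100:250,200:400],None,fx=4,fy=4)[...,::-1])
E
```

```text
5.35 [ 11.2  22.9 105.5  -0.   51.6   3.3] [577.6 217.2  42. ] [179.9  -0.   97.9] 0.784992900783036 [-0.14364553 -0.07735856  0.49954854]
```

View pics/s2.png

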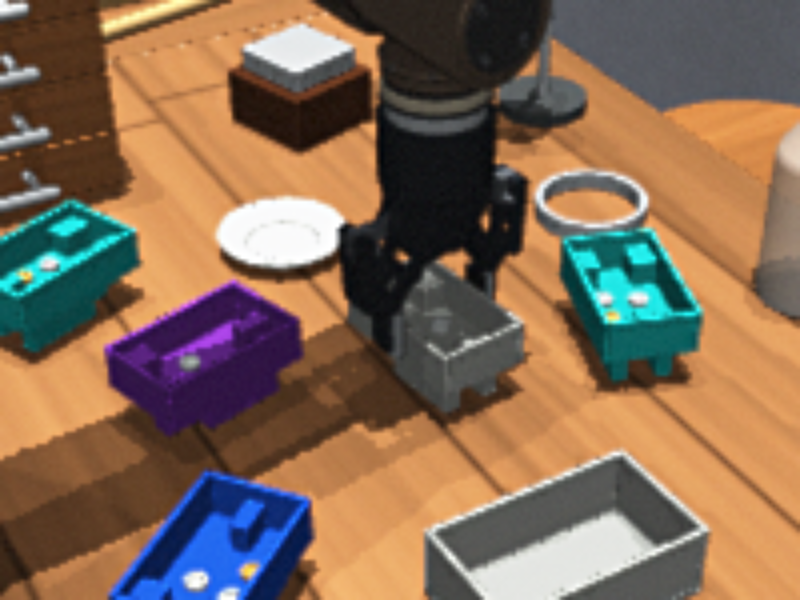

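Gripped: opening 0.785 ≈ 67 mm, close to the 68 mm width. Lifting and checking.

>>> apply_moves(
  targets=[
    [1,[0,0,-0.01],[0,0,0]],
    [1,[0,0,-0.04],[0,0,0]],
    [1,[0,0,-0.08],[0,0,0]],
    [1,[0,0,-0.115],[0,0,0]],
    [1,[0,0,-0.14],[0,0,0]],
  ],
  force=50,
)

```text
time_s: 5.9
eef_pos: [578.0, 217.3, 185.0]
tcp_rot: [179.8, -0.0, 97.9]
force: [0.3, -0.4, -2.5]
opening: 0.788
```

```bash
python3 - <<'E'
from h import *
s=env.state();print(s["time_s"],s["joint_positions"].round(1),s["eef_pos"].round(1),s["tcp_rot"].round(1),s["opening"],s["force"],s["moment"])
im=get_image("side");cv2.imwrite("pics/s3.png",cv2.resize(im[60:210,220:420],None,fx=4,fy=4)[...,::-1])
c=(577,217,180,97.9);t=(551.5,-195,200,97.9-193.2)
L=lambda k:tuple(np.array(c)+(np.array(t)-c)*k)
for st in (0,5,10,15,20):
  for i in range(st+1,min(st+5,24)+1): print(st,i,*plan(L(st/24),L(i/24)))
E
```

```text
5.9 [ 11.2  12.3 101.8  -0.   65.6   3.3] [578.  217.3 185. ] [179.8  -0.   97.9] 0.788210661144169 [ 0.25236148 -0.41127309 -2.49183046] [0.02852811 0.00648023 0.02312191]
0 1 [-0.0169 -0.0034 -0.0008] 0.1405
0 2 [-0.0337 -0.0068 -0.0017] 0.281
0 3 [-0.0506 -0.0102 -0.0025] 0.4215
0 4 [-0.0674 -0.0136 -0.0033] 0.562
0 5 [-0.0843 -0.0171 -0.0042] 0.7025
5 6 [-0.0151  0.0083 -0.0008] 0.1405
5 7 [-0.0301  0.0166 -0.0017] 0.281
5 8 [-0.0452  0.0249 -0.0025] 0.4215
5 9 [-0.0603  0.0332 -0.0033] 0.562
5 10 [-0.0754  0.0414 -0.0042] 0.7025
10 11 [-0.0061  0.0161 -0.0008] 0.1405
10 12 [-0.0123  0.0321 -0.0017] 0.281
10 13 [-0.0184  0.0482 -0.0025] 0.4215
10 14 [-0.0246  0.0643 -0.0033] 0.562
10 15 [-0.0307  0.0803 -0.0042] 0.7025
15 16 [ 0.0057  0.0162 -0.0008] 0.1405
15 17 [ 0.0114  0.0325 -0.0017] 0.281
15 18 [ 0.0171  0.0487 -0.0025] 0.4215
15 19 [ 0.0227  0.0649 -0.0033] 0.562
15 20 [ 0.0284  0.0812 -0.0042] 0.7025
20 21 [ 0.0148  0.0087 -0.0008] 0.1405
20 22 [ 0.0297  0.0174 -0.0017] 0.281
20 23 [ 0.0445  0.0261 -0.0025] 0.4215
20 24 [ 0.0593  0.0349 -0.0033] 0.562
```

View pics/s3.png

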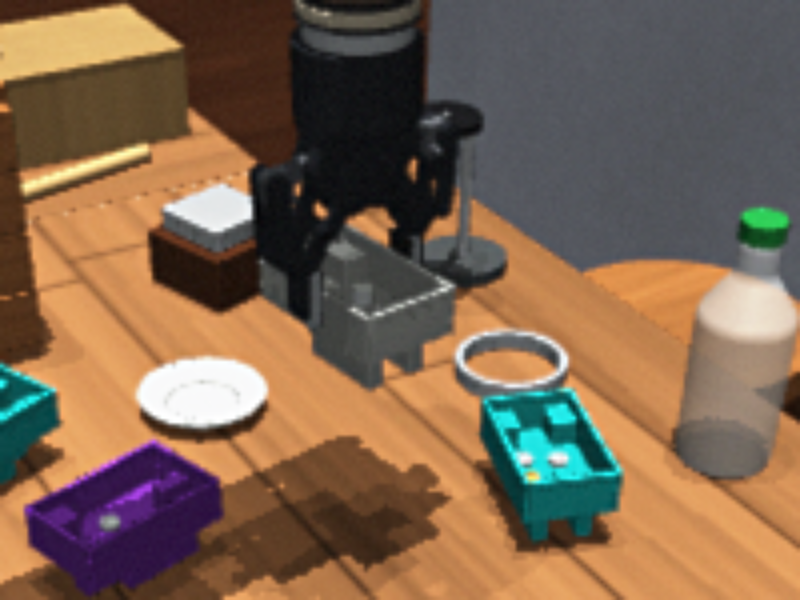

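The tote is lifted, level and held (foot near crop (370,380)). Now carrying it across while turning.

>>> apply_moves(
  targets=[
    [1,[-0.017,-0.003,-0.001],[0,0,0.141]],
    [1,[-0.034,-0.007,-0.002],[0,0,0.281]],
    [1,[-0.051,-0.01,-0.003],[0,0,0.422]],
    [1,[-0.067,-0.014,-0.003],[0,0,0.562]],
    [1,[-0.084,-0.017,-0.004],[0,0,0.703]],
  ],
)

```text
time_s: 6.45
eef_pos: [571.0, 130.9, 184.3]
tcp_rot: [-179.9, 0.1, 57.2]
force: [0.1, 0.2, -2.9]
opening: 0.785
```

>>> apply_moves(
  targets=[
    [1,[-0.015,0.008,-0.001],[0,0,0.141]],
    [1,[-0.03,0.017,-0.002],[0,0,0.281]],
    [1,[-0.045,0.025,-0.003],[0,0,0.422]],
    [1,[-0.06,0.033,-0.003],[0,0,0.562]],
    [1,[-0.075,0.041,-0.004],[0,0,0.703]],
  ],
)

```text
time_s: 6.95
eef_pos: [565.4, 45.6, 188.3]
tcp_rot: [-180.0, 0.1, 17.0]
force: [-0.5, -0.2, -2.1]
opening: 0.788
```

>>> apply_moves(
  targets=[
    [1,[-0.006,0.016,-0.001],[0,0,0.141]],
    [1,[-0.012,0.032,-0.002],[0,0,0.281]],
    [1,[-0.018,0.048,-0.003],[0,0,0.422]],
    [1,[-0.025,0.064,-0.003],[0,0,0.562]],
    [1,[-0.031,0.08,-0.004],[0,0,0.703]],
  ],
)

```text
time_s: 7.45
eef_pos: [559.6, -39.9, 192.3]
tcp_rot: [180.0, 0.1, -23.3]
force: [-0.2, 0.3, -1.8]
opening: 0.785
```

>>> apply_moves(
  targets=[
    [1,[0.006,0.016,-0.001],[0,0,0.141]],
    [1,[0.011,0.033,-0.002],[0,0,0.281]],
    [1,[0.017,0.049,-0.003],[0,0,0.422]],
    [1,[0.023,0.065,-0.003],[0,0,0.562]],
    [1,[0.028,0.081,-0.004],[0,0,0.703]],
  ],
)

```text
time_s: 7.95
eef_pos: [553.9, -125.4, 196.4]
tcp_rot: [179.9, 0.1, -63.6]
force: [0.6, 0.1, -1.4]
opening: 0.785
```

>>> apply_moves(
  targets=[
    [1,[0.015,0.009,-0.001],[0,0,0.141]],
    [1,[0.03,0.017,-0.002],[0,0,0.281]],
    [1,[0.045,0.026,-0.003],[0,0,0.422]],
    [1,[0.059,0.035,-0.003],[0,0,0.562]],
    [1,[0.059,0.035,-0.003],[0,0,0.562]],
  ],
)

```text
time_s: 8.45
eef_pos: [549.3, -194.8, 199.6]
tcp_rot: [180.0, -0.0, -95.6]
force: [-0.2, 0.8, -2.7]
opening: 0.786
```

```bash
python3 - <<'E'
from h import *
s=env.state();print(s["time_s"],s["joint_positions"].round(1),s["eef_pos"].round(1),s["tcp_rot"].round(1),s["opening"],s["force"],s["moment"])
for n,(x,y) in (("side",(340,160)),("top",(345,130))):
    im=get_image(n);cv2.imwrite(f"pics/{n}4.png",im[...,::-1])
    print(tip_of("tote_two_post_end",n))
im=cv2.imread("pics/side4.png");jm=cv2.imread("pics/top4.png")
cv2.imwrite("pics/c4.png",np.hstack([cv2.resize(im[150:350,320:450],(390,600)),cv2.resize(jm[130:260,360:450],(410,592),interpolation=2)[:600] if 0 else cv2.copyMakeBorder(cv2.resize(jm[130:260,360:450],(410,592),interpolation=2),0,8,0,0,0)]))
E
```

```text
8.45 [-29.5   7.3 105.9  -0.   66.8 156.1] [ 549.3 -194.8  199.6] [180.   -0.  -95.6] 0.7855606115627616 [-0.21037556  0.82043266 -2.72279136] [0.03226854 0.02861183 0.0449887 ]
[{'xy': [351.4, 161.9], 'confidence': 0.94}, {'xy': [234.5, 192.5], 'confidence': 0.78}, {'xy': [242.4, 247.8], 'confidence': 0.7}]
[{'xy': [257.9, 254.3], 'confidence': 0.89}, {'xy': [334.3, 282.4], 'confidence': 0.84}, {'xy': [183.7, 240.6], 'confidence': 0.74}, {'xy': [259.6, 126.5], 'confidence': 0.66}]
```

View pics/c4.png

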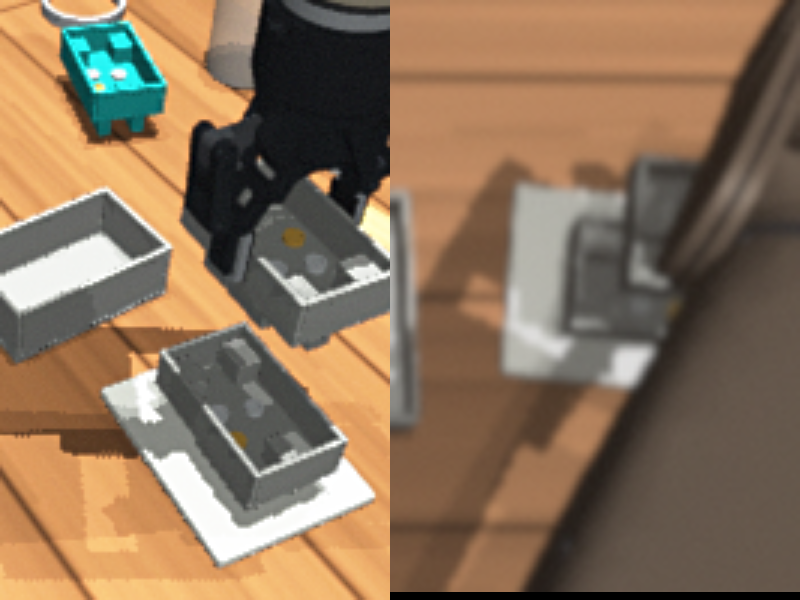

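```bash
python3 - <<'E'
from h import *
im=cv2.imread("pics/side4.png")[...,::-1]
A=overlay(im,"side",(549.4,-194.2,157.6,264.4),6,380,195,66,80)
B=overlay(im,"side",(551.5,-195,10,84.5),6,370,252,66,80)
cv2.imwrite("pics/ov4.png",np.hstack([A,B]));print(A.shape)
E
```

```text
(480, 396, 3)
```

View pics/ov4.png

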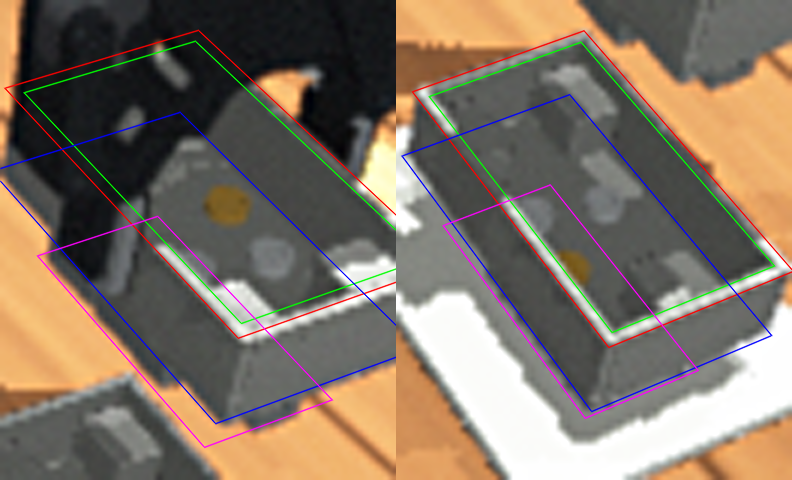

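The held tote projects where the model puts it. Its two-post end, with the single middle leg, faces the camera, over the twin's one-post end. Lowering to just above the rim with a (+2, −1) mm correction.

>>> apply_moves(
  targets=[
    [1,[0.0006,-0.002,0.02],[0,0,0]],
    [1,[0.0006,-0.002,0.04],[0,0,0]],
    [1,[0.0006,-0.002,0.06],[0,0,0]],
    [1,[0.0006,-0.002,0.075],[0,0,0]],
    [1,[0.0006,-0.002,0.08],[0,0,0]],
  ],
)

```text
time_s: 9.15
eef_pos: [550.7, -192.8, 118.1]
tcp_rot: [179.8, 0.1, -95.4]
force: [-1.0, 1.0, -1.6]
opening: 0.783
```

```bash
python3 - <<'E'
from h import *
s=env.state();print(s["time_s"],s["eef_pos"].round(1),s["tcp_rot"].round(1),s["opening"],s["force"])
for n in("side","top"):
    im=get_image(n);cv2.imwrite(f"pics/{n}5.png",im[...,::-1])
im=cv2.imread("pics/side5.png")[...,::-1]
p=s["eef_pos"];a=(p[0],p[1]+.6,p[2]-42,s["tcp_rot"][2]);print(a)
A=overlay(im,"side",a,6,375,225,66,98)
B=overlay(im,"side",(551.5,-195,10,84.5),6,375,225,66,98)
cv2.imwrite("pics/ov5.png",np.hstack([A,B]))
E
```

```text
9.15 [ 550.7 -192.8  118.1] [ 1.798e+02  1.000e-01 -9.540e+01] 0.7832315007433792 [-1.010652    1.02151582 -1.60720847]
(np.float64(550.7126672339648), np.float64(-192.20441596295944), np.float64(76.09802485070134), np.float64(-95.38247637363845))
```

View pics/ov5.png

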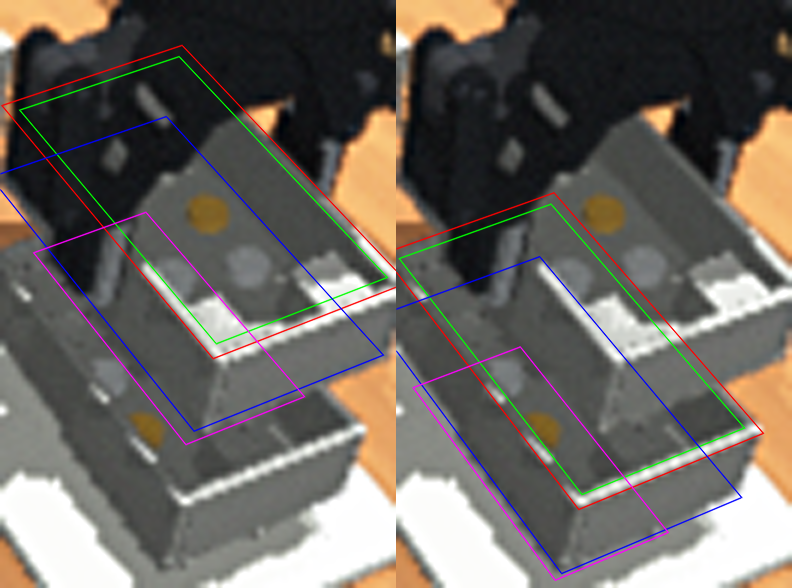

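```bash
python3 - <<'E'
from h import *
im=cv2.imread("pics/side5.png")
cv2.imwrite("pics/z5.png",cv2.resize(im[255:330,370:450],(800,750),interpolation=cv2.INTER_CUBIC)[:600])
E
```

```text
(no output)
```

View pics/z5.png

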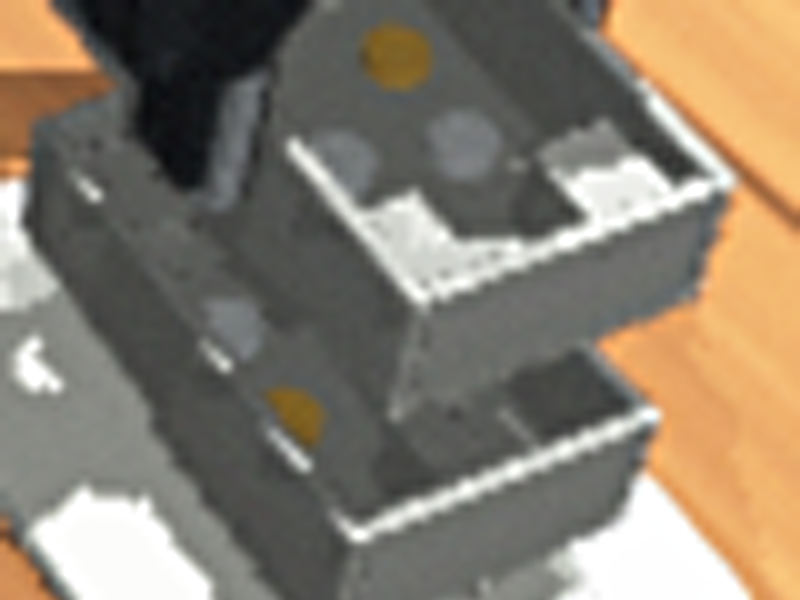

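```bash
python3 - <<'E'
from h import *
c=lambda l:(np.array(l,float)+.5)/10-.5+[370,255]
# held tote yaw~264.5: near/right corners are its +x end: camera-near-left corner?
P=pts(550.7,-192.2,76.1,264.6,rim()+rim(z=28));print(((proj("side",P)-[370,255]+.5)*10).round())
H=c([(418,308),(735,182),(397,418)])
p0=proj("side",P)
idx=[int(np.argmin(np.linalg.norm(p0-h,axis=1))) for h in H];print(idx)
L=np.array(rim()+rim(z=28))[idx]
for z in (None,76.1,75,74):
  f=lambda p:(proj("side",pts(p[0],p[1],p[3] if z is None else z,p[2],L))-H).ravel()
  r=least_squares(f,[550,-193,264.5,75] if z is None else [550,-193,264.5]);print(z,r.x.round(1),r.fun.round(2))
B=c([(352,543),(660,413)])
P=np.array(rim());p0=proj("side",pts(551.5,-195,10,84.5,P));ib=[int(np.argmin(np.linalg.norm(p0-h,axis=1))) for h in B]
for yaw in(84,84.5,85):
  r=least_squares(lambda p:(proj("side",pts(p[0],p[1],10,yaw,P[ib]))-B).ravel(),[551,-195]);print("base",yaw,r.x.round(1),r.fun.round(2))
E
```

```text
[[ 729.  171.]
 [ 405.  298.]
 [  53. -124.]
 [ 354. -224.]
 [ 689.  292.]
 [ 373.  419.]
 [  34.   -5.]
 [ 327. -106.]]
[1, 0, 5]
None [ 568.4 -182.7  264.6   53.6] [ 0.55 -0.33 -0.1   0.1  -0.46  0.25]
76.1 [ 551.3 -194.4  265.2] [ 0.23 -0.27  0.68 -0.65 -0.91  0.82]
75 [ 552.1 -193.8  265.2] [ 0.25 -0.27  0.64 -0.62 -0.89  0.79]
74 [ 552.9 -193.3  265.1] [ 0.26 -0.27  0.6  -0.58 -0.87  0.76]
base 84 [ 552.7 -193.7] [-0.06 -0.3   0.06  0.31]
base 84.5 [ 552.3 -193.6] [ 0.04 -0.17 -0.04  0.19]
base 85 [ 551.8 -193.6] [ 0.14 -0.05 -0.14  0.07]
```

The relative fit puts the held tote at about (551.7, −194) and the twin at about (552, −194), well inside the play. Lowering gently.

>>> apply_moves(
  targets=[
    [1,[0,0,0.003],[0,0,0]],
    [1,[0,0,0.006],[0,0,0]],
    [1,[0,0,0.009],[0,0,0]],
    [1,[0,0,0.011],[0,0,0]],
    [1,[0,0,0.012],[0,0,0]],
  ],
)

```text
time_s: 9.75
eef_pos: [551.7, -194.1, 108.2]
tcp_rot: [180.0, 0.0, -95.5]
force: [-0.1, -0.3, -1.8]
opening: 0.79
```

>>> apply_moves(
  targets=[
    [1,[0,0,0.001],[0,0,0]],
    [1,[0,0,0.002],[0,0,0]],
  ],
)

```text
time_s: 9.95
eef_pos: [551.8, -194.2, 106.4]
tcp_rot: [-180.0, -0.0, -95.5]
force: [0.3, -0.4, -1.5]
opening: 0.787
```

>>> apply_moves(
  targets=[
    [1,[0,0,0.001],[0,0,0]],
    [1,[0,0,0.002],[0,0,0]],
    [1,[0,0,0.002],[0,0,0]],
  ],
)

```text
time_s: 10.25
eef_pos: [551.7, -194.1, 104.1]
tcp_rot: [180.0, 0.0, -95.5]
force: [0.4, -0.1, -1.8]
opening: 0.783
```

>>> apply_moves(
  targets=[
    [1,[0,0,0.0005],[0,0,0]],
    [1,[0,0,0.001],[0,0,0]],
    [1,[0,0,0.001],[0,0,0]],
  ],
)

```text
time_s: 10.55
eef_pos: [551.7, -194.0, 103.2]
tcp_rot: [180.0, 0.0, -95.5]
force: [-0.2, -0.2, -3.0]
opening: 0.788
```

>>> apply_moves(
  targets=[
    [1,[0,0,0.0005],[0,0,0]],
    [1,[0,0,0.001],[0,0,0]],
    [1,[0,0,0.001],[0,0,0]],
  ],
)

```text
time_s: 10.85
eef_pos: [551.7, -194.1, 102.2]
tcp_rot: [180.0, 0.0, -95.5]
force: [0.3, -0.2, -1.5]
opening: 0.788
```

```bash
python3 - <<'E'
from h import *
s=env.state();print(s["time_s"],s["eef_pos"].round(1),s["force"],s["moment"])
im=get_image("side")[...,::-1];cv2.imwrite("pics/side6.png",im)
cv2.imwrite("pics/z6.png",cv2.resize(im[255:330,370:450],(800,750),interpolation=cv2.INTER_CUBIC)[:600])
E
```

```text
10.85 [ 551.7 -194.1  102.2] [ 0.27876345 -0.24210992 -1.47203672] [ 0.05717656  0.01091717 -0.05018223]
```

View pics/z6.png

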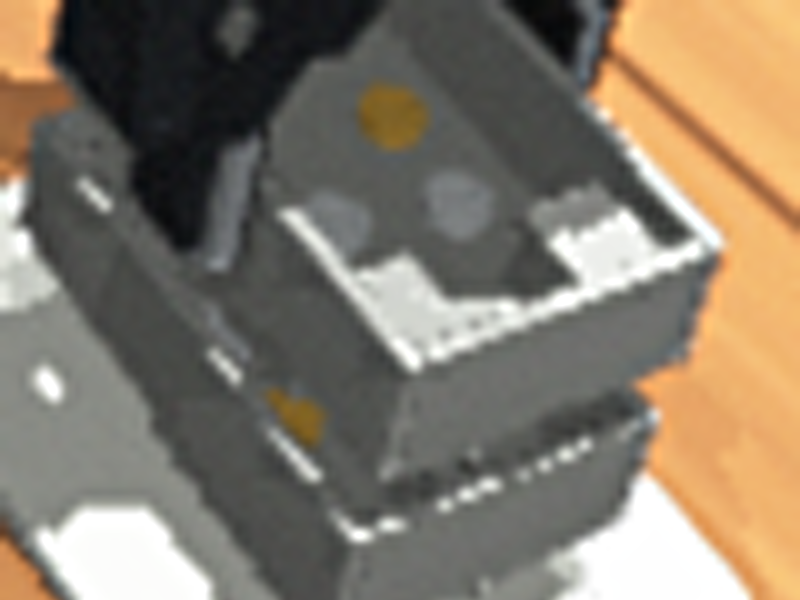

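>>> apply_moves(
  targets=[
    [1,[0,0,0.0005],[0,0,0]],
    [1,[0,0,0.001],[0,0,0]],
    [1,[0,0,0.001],[0,0,0]],
  ],
)

```text
time_s: 11.2
eef_pos: [551.9, -194.1, 102.1]
tcp_rot: [180.0, -0.0, -95.5]
force: [-1.2, 1.5, 2.6]
opening: 0.782
```

>>> apply_moves(
  targets=[
    [1,[0,0,0.0005],[0,0,0]],
    [1,[0,0,0.001],[0,0,0]],
    [1,[0,0,0.001],[0,0,0]],
  ],
)

```text
time_s: 11.5
eef_pos: [552.0, -194.2, 102.0]
tcp_rot: [180.0, -0.0, -95.5]
force: [-4.1, 2.6, 7.6]
opening: 0.792
```

Contact came at origin height 60 mm, exactly the posts. I'll relieve the press slightly, then open gradually.

>>> apply_moves(
  targets=[
    [1,[0,0,-0.001],[0,0,0]],
    [-0.5,[0,0,-0.001],[0,0,0]],
    [-0.7,[0,0,-0.001],[0,0,0]],
    [-1,[0,0,-0.001],[0,0,0]],
    [-1,[0,0,-0.001],[0,0,0]],
  ],
)

```text
time_s: 12.0
eef_pos: [551.8, -194.1, 100.9]
tcp_rot: [-180.0, -0.0, -95.5]
force: [-0.2, 0.1, 0.9]
opening: 1.0
```

```bash
python3 - <<'E'
from h import *
s=env.state();print(s["time_s"],s["eef_pos"].round(1),s["force"],s["opening"])
im=get_image("side")[...,::-1]
cv2.imwrite("pics/z7.png",cv2.resize(im[240:330,360:456],(640,600),interpolation=cv2.INTER_CUBIC))
E
```

```text
12.0 [ 551.8 -194.1  100.9] [-0.15173354  0.05535978  0.9093151 ] 0.9995028042635652
```

View pics/z7.png

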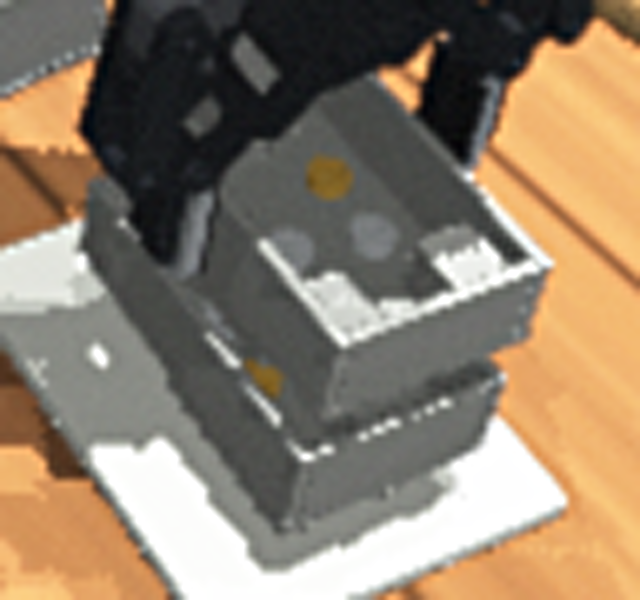

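The jaws are open either side, and the tote stands on the twin with nothing shifted. Retracting straight up, then clear to the left.

>>> apply_moves(
  targets=[
    [-1,[0,0,-0.01],[0,0,0]],
    [-1,[0,0,-0.03],[0,0,0]],
    [-1,[0,0,-0.06],[0,0,0]],
    [-1,[0,0,-0.1],[0,0,0]],
    [-1,[0,0,-0.15],[0,0,0]],
  ],
)

```text
time_s: 12.55
eef_pos: [550.7, -193.5, 251.4]
tcp_rot: [179.8, 0.1, -95.5]
force: [-1.0, 1.0, -0.6]
opening: 0.999
```

>>> apply_moves(
  targets=[
    [-1,[-0.045,0,0],[0,0,0]],
    [-1,[-0.09,0,0],[0,0,0]],
    [-1,[-0.135,0,0],[0,0,0]],
    [-1,[-0.18,0,0],[0,0,0]],
    [-1,[-0.22,0,0],[0,0,0]],
  ],
)

```text
time_s: 13.05
eef_pos: [549.5, -62.4, 248.5]
tcp_rot: [-179.1, 2.6, -91.7]
force: [1.8, -1.2, 0.3]
opening: 1.0
```

>>> apply_moves(
  targets=[
    [-1,[-0.045,0,0],[0,0,0]],
    [-1,[-0.09,0,0],[0,0,0]],
    [-1,[-0.13,0,0],[0,0,0]],
    [-1,[-0.13,0,0],[0,0,0]],
    [-1,[-0.13,0,0],[0,0,0]],
  ],
)

```text
time_s: 13.55
eef_pos: [538.7, 1.1, 246.6]
tcp_rot: [-178.0, 5.5, -87.8]
force: [0.3, 0.2, 0.8]
opening: 1.001
```

```bash
python3 - <<'E'
from h import *
s=env.state();print(s["time_s"],s["eef_pos"].round(1),s["force"])
V=[]
for n in("side","top"):
    im=get_image(n);cv2.imwrite(f"pics/{n}8.png",im[...,::-1]);print(n,tip_of("tote_two_post_end",n),boxes_of("plain_bin",n))
    if n=="side":
        V+=[cv2.resize(im[225:325,355:450][...,::-1],(400,420),interpolation=2),cv2.resize(overlay(im,n,(552,-194,60,264.5),4,355,225,95,100),(400,420))]
    else: t=cv2.resize(im[160:225,325:460][...,::-1],(800,385)[0:2],interpolation=2)
cv2.imwrite("pics/f8.png",np.hstack(V));cv2.imwrite("pics/t8.png",t)
E
```

```text
13.55 [538.7   1.1 246.6] [0.29413718 0.20612661 0.84046019]
side [{'xy': [355.9, 157.5], 'confidence': 0.96}, {'xy': [240.3, 253.0], 'confidence': 0.93}, {'xy': [228.6, 154.5], 'confidence': 0.9}, {'xy': [234.8, 191.4], 'confidence': 0.84}, {'xy': [425.9, 283.3], 'confidence': 0.58}] [{'box': [307.6, 210.8, 376.6, 270.9], 'confidence': 0.81}]
top [{'xy': [261.1, 127.7], 'confidence': 0.97}, {'xy': [253.3, 254.0], 'confidence': 0.88}, {'xy': [181.7, 240.3], 'confidence': 0.86}, {'xy': [333.8, 282.5], 'confidence': 0.72}, {'xy': [447.7, 191.7], 'confidence': 0.68}] [{'box': [332.2, 174.5, 338.6, 227.3], 'confidence': 0.49}]
```

View pics/f8.png

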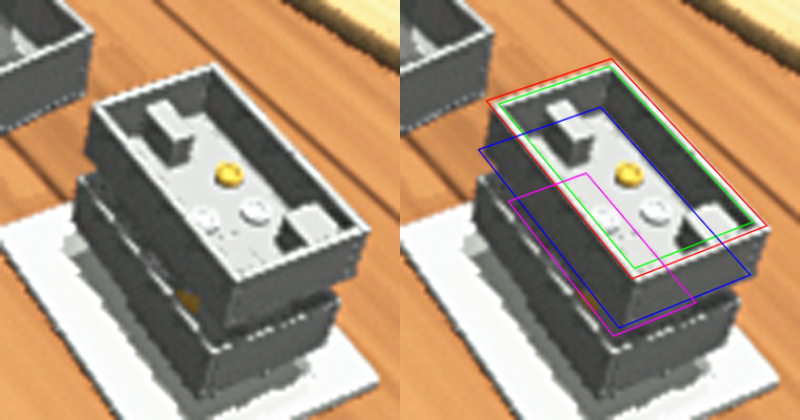

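View pics/t8.png

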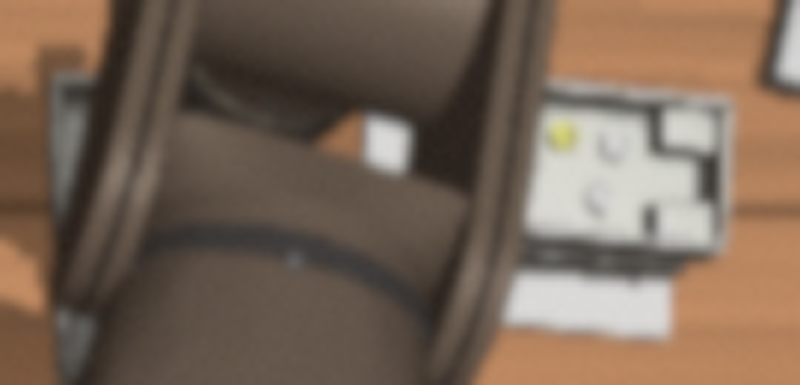

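```bash
python3 - <<'E'
from workcell import env
s=env.state();print(s["joint_positions"].round(1),s["dq"].round(2),s["time_s"])
print(env.job_done())
E
```

```text
[-13.3  -1.8 110.4   6.2  71.  162.6] [ 0.03 -0.08  0.07  0.07  0.01  0.04] 13.85
the job is handed in; nothing more can be done
None
```

I picked the grey tote off the bare bench, turned it about 193° to line up end for end with the twin, and stacked it there. The job was handed in at about 13.9 s.

**What the last checks showed:**
- **Seating:** the feet touched down with the tote's origin at about 60 mm, which is post height. The press was at most about 8 N before I let go and backed off.
- **Pose:** in the final side view the tote sits level inside the rim, within about 1 px of the model at (552, −194, 60) mm and yaw 264.5°. Its two-post end is over the twin's single-post end.
- **Others:** the twin's near corner moved less than 1 px. The plain bin's side-view box is the same to within a few pixels. The top view could not confirm the bin, because the arm covered most of it.

**What went off plan:**
- I first turned the tool the wrong half-turn, because I had not allowed for the shoulder offset. I undid that before touching anything, at a cost of about 2 s.
- On the final retreat joint 6 reached 162.6° against its limit of 162.69°, so the empty tool stopped short and slightly tilted. It was clear of everything.

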